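# Blow-off station: clear the cross, stack the rings, squeeze the air gun

## Task

First clear the galvanized cross fitting away from the air gun's trigger and leave it lying in the wooden tray. Then thread all the loose brass reducing rings flat onto the upright arbor in front of the nozzle in order of size, largest at the bottom, and then blow them off: squeeze the gun's trigger fully home against its grip twice, holding it in for at least a second each time and letting it come right back out after each squeeze. Leave the elbow, the escutcheon and the float ball where they are.

Things in the scene. Friction and masses are not known exactly. Their poses are not given: they have to be found in the camera images.
- station: Fixed 12 mm plywood board carrying an air gun that lies on its side and, at x 0, y 120 mm, an upright arbor. Origin on the bench under the gun's barrel; +y is the way the nozzle points, -x the way the grip points, z up. Board: x -140 to 50 for y -140 to 60, and x -50 to 50 for y 60 to 170 mm.
- nozzle_tip (a point): End of the gun's 12 mm brass nozzle (station x 0, y 60, z 52 mm). The 32 mm barrel runs along the same line from y -115 to 10 mm.
- grip_centre (a point): Centre of the gun's black grip, a box in the station's axes: 125 mm along x, 30 along y, 28 along z, from 38 to 66 mm above the bench (station x -67.5, y -90 mm). An air coupling sticks out 22 mm from its -x end.
- trigger_pivot (a point): The trigger's vertical pin (station x -25, y -45, z 52 mm). The trigger is a steel bar 84 mm long from here towards -x when out, 8 mm thick in y, 40 to 64 mm above the bench; its free end swings towards -y, to the grip.
- arbor_foot (a point): Centre of the arbor's foot, on top of its shoulder (50 mm dia, top 24 mm above the bench), where the first ring lies. The arbor is 14 mm dia and stands 70 mm above this point, the top 6 mm tapered.
- trigger (a joint): The gun's trigger: 0 when out, grows to 0.30 rad at its stop, fully squeezed. It is sprung and returns by itself; 55 mm from the pivot it needs about 3 N to start and 8 N at the stop.
- squeeze_point (a point): Point midway between gripper pads that close from above on the grip's back and the trigger along the station's y (station x -78, y -80, z 52 mm). Grip and trigger together measure 64 mm there with the trigger out, y -105 to -41, and about 47 mm with it squeezed. The grip does not give.
- cross: Galvanized cross fitting, four equal ends, lying flat: 64 mm end to end along its x and along its y, ends 30 mm dia, flat end faces, 0.22 kg. Starts on the station's board close to the trigger, in the way of a finger there. Origin at the centre of its underside, its bores' axes 15 mm above.
- tray: Open wooden tray fixed on the bench, outside 120 mm (x) by 180 mm (y) and 28 mm high, walls and floor 5 mm. Origin at the centre of its underside.
- ring_a: Brass reducing ring, 62 mm outside diameter, 20 mm bore, 10 mm thick, lying flat on the bench (may be absent). Origin at the centre of its underside, z along its axis.
- ring_b: Brass reducing ring, 56 mm outside diameter, 20 mm bore, 10 mm thick, lying flat on the bench (may be absent). Origin at the centre of its underside, z along its axis.
- ring_c: Brass reducing ring, 50 mm outside diameter, 20 mm bore, 10 mm thick, lying flat on the bench (may be absent). Origin at the centre of its underside, z along its axis.
- ring_d: Brass reducing ring, 44 mm outside diameter, 20 mm bore, 10 mm thick, lying flat on the bench (may be absent). Origin at the centre of its underside, z along its axis.
- ring_e: Brass reducing ring, 38 mm outside diameter, 20 mm bore, 10 mm thick, lying flat on the bench (may be absent). Origin at the centre of its underside, z along its axis.
- ring_f: Brass reducing ring, 32 mm outside diameter, 20 mm bore, 10 mm thick, lying flat on the bench (may be absent). Origin at the centre of its underside, z along its axis.
- elbow: Brass street elbow about 60 by 60 mm, 26 mm high, a bystander. Origin under its bend.
- escutcheon: White porcelain escutcheon, a domed disc 76 mm dia, 14 mm high, with a round recess in the middle, a bystander. Origin at the centre of its underside.
- float_ball: Copper float ball 90 mm dia standing on a short spud, 94 mm high, a bystander. Origin at the centre of its underside.

How it is judged:
By the outcome, as a careful person would: the job done as asked, in the order asked, and still so for the second after the job is handed in, with the robot touching nothing.
Of ring_a, ring_b, ring_c, ring_d, ring_e, ring_f only 4 to 6 are there at a start; the rules pass over those that are not, and their reading is None.
At some moment in a run one of ring_a, ring_b, ring_c, ring_d, ring_e, ring_f may be knocked a few centimetres aside while the robot is not near it.
Once in a run the grip may slacken for a moment while it holds something.
It also fails if it takes over 210 s, if anything falls off the work surface, if the arm or the gripper's body presses on something with over 40 N, if the wrist force passes 120 N, or if a joint passes its speed limit or range.

## Robot

A 6-joint arm with a two-finger parallel gripper is mounted at the origin on the work surface. World frame = base frame: x ahead of the robot, y to its left, z up, the work surface at z = 0. Lengths are in m, angles in rad, forces in N, time in s.
With the tool pointing down it reaches from about 0.325 to 0.775 m from the base axis. Payload 5.5 kg.
Tool frame: the origin (TCP) lies between the finger pads; the fingertips stand 8 mm ahead of it and the grasp point (between the pads) lies 11 mm behind it (tcp_to_tips is the distance from the TCP to the fingertips, in m); z points along the fingers, y is the direction in which the jaws open and shut (so a half turn about z gives the same grasp; the last joint's range is limited). The gripper opens to 88 mm and grips with 3 to 60 N. Pads are 20 mm wide; open, the fingers measure 115 mm over their backs; the gripper's body (75 mm by 178 mm) begins 61 mm behind the grasp point.
Start: joints at [1.243, 0.091, 1.231, -0, 1.82, -0.057], TCP at [0.161, 0.578, 0.231] pointing down, gripper open.
Joint ranges: [-2.87, 2.87], [-0.86, 2.18], [0.17, 2.46], [-1.51, 4.65], [0.06, 2.69], [-2.65, 2.65]. Speed limits (rad/s): [2.57, 2.57, 3.01, 3.14, 3.14, 3.14].

## Interface

Orientations are given as a unit quaternion [w, x, y, z].
In Python, from bench import * gives the robot as it stands. Calls block until the motion is done:
- move_to(position, orientation): joint-space move of the TCP to a pose.
- move_l(position, speed=0.15, orientation=None): straight line of the TCP; orientation=None keeps the orientation; speed is the mean speed in m/s.
- movej(angles): joint-space move.
- gripper_open() and close(): open the fingers fully, or close them until they stop; the grip force is fixed at half the most.
- hold(seconds).
- inverse_kinematics(position, orientation): joint angles nearest the present ones, or None.
- state(): the state.
- get_image(name): name is "scene" or "top" or "wrist"; returns a dict with "frame" (384x512x3 uint8, blue, green, red), "depth" (384x512 float32, m along the optical axis (not along the pixel's ray), 0 where there is no reading), "camera_matrix" (3x3 intrinsics, pixels), "k1" (the pictures are not rectified: a ray, as slopes to the right and down, at radius r is drawn at 1 + k1 r^2 times it, then the intrinsics apply), "view" (4x4, takes a point from world to camera coordinates). Camera axes: x right, y up, looking along -z (the intrinsics and any distortion apply to the point x, -y, -z); pixel columns grow to the right and rows downward; lengths in m; the calibration is good to about 2 mm. A picture is of the moment at which its call begins.
A pose or a line that the arm cannot do raises IKError and nothing moves.
- job_done(): hands the job in, once; it reports no verdict.
The state is a dict: "time": time; "joint_pos": joint angles; "dq": joint speeds; "joint_torque": joint torques, N m; "ee_pos": TCP position; "ee_rot": TCP orientation; "ft_force": force on the tool from outside, world axes, zero at the start; "moment": the same for the moment, N m; "finger_gap": finger opening in m.
Only numpy, scipy, OpenCV 4.12 (cv2) and the standard library are available. Lean on these libraries where they do the work, as an engineer would, in place of code of your own. Each camera call takes 0.05 s, during which the arm holds its last target. There are 200 camera calls.

## Working session

There is one attempt and no reset: what is moved stays moved. The work goes in short steps, each a Python script; the robot and the scene stay as the last script left them, time stands still between calls to the robot, and variables do not carry over. Pictures are saved under pics/ and viewed, on a budget of 14 in all, crops included, one or two more only if the job needs it, and the job is handed in when it is done.

```bash
ls; mkdir -p pics; cat > h.py <<'E'
from bench import *
import numpy as np, cv2
def cast(im,uv,z):
    "pixels -> world points on plane z"
    K=np.array(im["camera_matrix"],float);k1=im["k1"];V=np.array(im["view"],float)
    uv=np.atleast_2d(np.array(uv,float))
    d=cv2.undistortPoints(uv[:,None],K,np.array([k1,0,0,0,0.]))[:,0]
    r=np.c_[d[:,0],-d[:,1],-np.ones(len(d))]@V[:3,:3]
    c=-V[:3,:3].T@V[:3,3]
    return c+r*((z-c[2])/r[:,2])[:,None]
def cloud(im):
    "world point per pixel from depth"
    h,w=im["depth"].shape
    v,u=np.mgrid[:h,:w]
    K=np.array(im["camera_matrix"],float);V=np.array(im["view"],float)
    d=cv2.undistortPoints(np.c_[u.ravel(),v.ravel()].astype(float)[:,None],K,np.array([im["k1"],0,0,0,0.]))[:,0]
    z=im["depth"].ravel()[:,None]
    p=np.c_[d[:,0]*1,-d[:,1],-np.ones(len(d))]*z
    return ((p-V[:3,3])@V[:3,:3]).reshape(h,w,3)
def proj(im,P):
    K=np.array(im["camera_matrix"],float);V=np.array(im["view"],float)
    p=np.atleast_2d(P)@V[:3,:3].T+V[:3,3]
    q=p*[1,-1,-1]
    return cv2.projectPoints(q[:,None],np.zeros(3),np.zeros(3),K,np.array([im["k1"],0,0,0,0.]))[0][:,0]
E
python3 - <<'E'
from h import *
import pickle
s=state();print(s)
for n in("scene","top","wrist"):
    im=get_image(n);pickle.dump(im,open(n+".pkl","wb"));cv2.imwrite(f"pics/{n}0.png",im["frame"])
    V=np.array(im["view"]);print(n,im["camera_matrix"],im["k1"],-V[:3,:3].T@V[:3,3])
E
```

```text
pics
{'time': 0.0, 'joint_pos': array([ 1.24331790e+00,  9.18542594e-02,  1.23186886e+00,  1.59259543e-05,
        1.81979968e+00, -5.66712035e-02]), 'dq': array([-6.82658360e-05,  1.28672458e-04,  2.10376049e-04, -1.02615239e-03,
        1.78168509e-04,  2.48728667e-03]), 'joint_torque': array([-2.41904869e-03, -4.46466780e+01, -4.06430125e+01,  6.95756776e-02,
        2.98586965e-02, -1.72674027e-04]), 'ee_pos': array([0.1603957 , 0.57787415, 0.22951924]), 'ee_rot': array([-1.91805682e-04,  1.34988240e-01,  9.90846731e-01, -9.45851062e-04]), 'ft_force': array([0.44253144, 0.72409087, 0.21916205]), 'moment': array([-0.02349525,  0.02956958, -0.03881826]), 'finger_gap': 0.08774421166747398}
scene [[409.98534578   0.         253.90386776]
 [  0.         409.98534578 195.0967697 ]
 [  0.           0.           1.        ]] -0.12428540993725402 [1.15555534 0.16147651 0.85653412]
top [[403.55189676   0.         255.7763988 ]
 [  0.         403.55189676 189.26053158]
 [  0.           0.           1.        ]] 0.03218809160437235 [ 0.43470405 -0.04249999  1.09683218]
wrist [[281.65828852   0.         255.55515026]
 [  0.         281.65828852 190.7632223 ]
 [  0.           0.           1.        ]] -0.024433601992331598 [0.08916478 0.59756481 0.38483831]
```

View pics/top0.png

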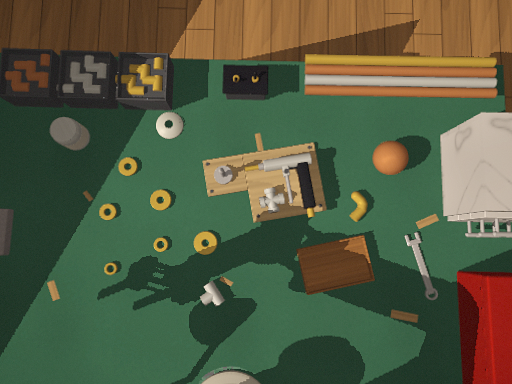

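View pics/scene0.png

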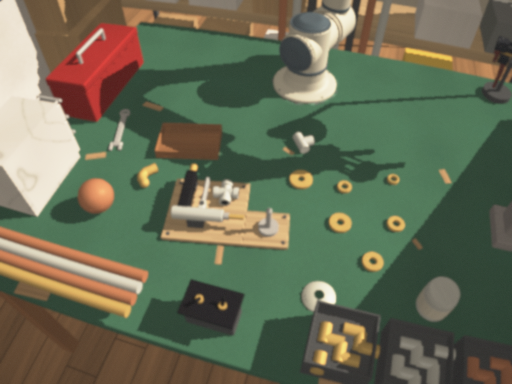

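```bash
python3 - <<'E'
from h import *
import pickle
im=pickle.load(open("top.pkl","rb"))
f=im["frame"];hsv=cv2.cvtColor(f,cv2.COLOR_BGR2HSV);P=cloud(im)
H=hsv[...,0];S=hsv[...,1]
m=((H>15)&(H<32)&(S>130)&(hsv[...,2]>60)).astype(np.uint8)
n,l,st,c=cv2.connectedComponentsWithStats(m)
for i in range(1,n):
    if st[i,4]>40 and 90<c[i][0]<230 and c[i][1]>140:
        mk=(l==i).astype(np.uint8);cs,_=cv2.findContours(mk,cv2.RETR_EXTERNAL,cv2.CHAIN_APPROX_NONE)
        k=max(cs,key=len)[:,0].astype(float)
        w=cast(im,k,0.010); (cx,cy),r=cv2.minEnclosingCircle(w[:,:2].astype(np.float32))
        e=cv2.fitEllipse(w[:,:2].astype(np.float32))
        print(c[i].round(1),st[i,4],"circ",round(cx,4),round(cy,4),"d",round(2000*r),"ell",np.round(e[0],4),np.round(np.array(e[1])*1000,1),"z",np.nanmedian(P[l==i][:,2]).round(4))
z=P[...,2]
hm=np.clip((z+0.01)/0.12*255,0,255).astype(np.uint8)
a=cv2.resize(f[120:310,190:390],None,fx=4,fy=4,interpolation=cv2.INTER_CUBIC)
b=cv2.applyColorMap(cv2.resize(hm[120:310,190:390],None,fx=3,fy=3,interpolation=0),cv2.COLORMAP_JET)
cv2.imwrite("pics/st.png",cv2.resize(f[120:270,190:340],(600,600),interpolation=cv2.INTER_CUBIC)); 
# board corners approx mask
bm=((z>0.006)&(z<0.018))
for (u,v) in [(350,265),(320,250),(220,185),(271,200),(222,174),(300,160),(305,185),(390,157)]: print((u,v),P[v,u].round(4))
# tray: height 28mm
t=((z>0.02)&(z<0.035)&(P[...,0]<.33)&(P[...,0]>.05)&(P[...,1]<-.1)&(P[...,1]>-.45)).astype(np.uint8)
cs,_=cv2.findContours(t,cv2.RETR_EXTERNAL,cv2.CHAIN_APPROX_NONE);k=max(cs,key=cv2.contourArea)[:,0]
w=cast(im,k,0.028)[:,:2].astype(np.float32);print("tray",cv2.minAreaRect(w))
E
```

```text
[127.6 166.1] 242 circ 0.6313 0.2946 d 51 ell [0.6309 0.2943] [48.4 48.8] z 0.009
[160.2 199.6] 306 circ 0.5412 0.2022 d 56 ell [0.5417 0.2021] [53.2 54.2] z 0.0093
[107.5 211.5] 194 circ 0.5055 0.3401 d 47 ell [0.5068 0.3401] [40.7 44.7] z 0.0087
[205.  242.5] 395 circ 0.4293 0.0778 d 63 ell [0.4292 0.0778] [59.2 60.3] z 0.0097
[160.5 244.3] 123 circ 0.4227 0.1958 d 39 ell [0.4227 0.1955] [35.4 36.2] z 0.0094
[110.5 268.2] 90 circ 0.3584 0.3223 d 34 ell [0.3583 0.3225] [28.4 32.3] z 0.0087
(350, 265) [ 0.3773 -0.3094  0.0061]
(320, 250) [ 0.415  -0.2299  0.0043]
(220, 185) [0.5841 0.0424 0.0128]
(271, 200) [ 0.5435 -0.0951  0.0379]
(222, 174) [0.605  0.0337 0.0694]
(300, 160) [ 0.646  -0.1672  0.0698]
(305, 185) [ 0.5813 -0.181   0.0658]
(390, 157) [ 0.6534 -0.3923  0.0938]
tray ((0.31637391448020935, -0.24627721309661865), (0.12442128360271454, 0.027558041736483574), 89.98345947265625)
```

View pics/st.png

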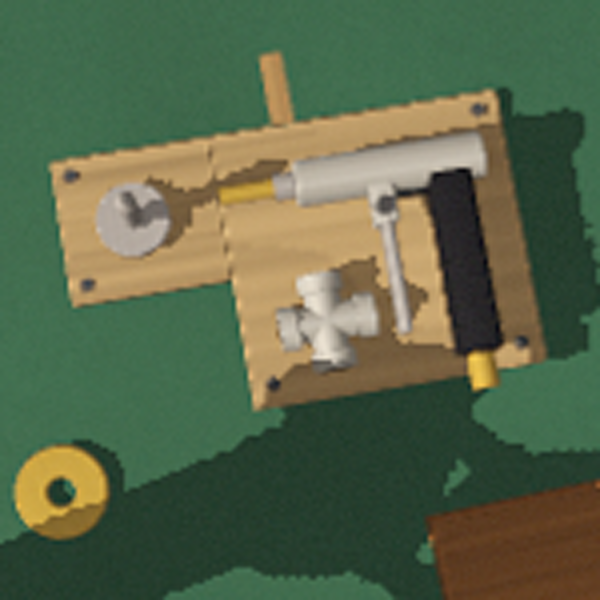

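```bash
python3 - <<'E'
from h import *
import pickle
im=pickle.load(open("top.pkl","rb"))
f=im["frame"];hsv=cv2.cvtColor(f,cv2.COLOR_BGR2HSV);P=cloud(im);z=P[...,2]
px=np.array([(50,163),(73,306),(497,90),(545,360),(257,410)])/4.+[190,120]-.375
st=np.array([(50,170),(-50,170),(50,-140),(-140,-140),(-140,60)])/1000.
w=cast(im,px,0.012)[:,:2]
a=st-st.mean(0);b=w-w.mean(0)
yaw=np.arctan2((a[:,0]*b[:,1]-a[:,1]*b[:,0]).sum(),(a*b).sum())
R=np.array([[np.cos(yaw),-np.sin(yaw)],[np.sin(yaw),np.cos(yaw)]]);t=w.mean(0)-R@st.mean(0)
print("station",t,np.degrees(yaw),"res mm",((st@R.T+t-w)*1000).round(1).tolist())
for n,p in dict(arbor=(0,.12),sq=(-.078,-.08),piv=(-.025,-.045)).items(): print(n,R@p+t)
# arbor top in depth
q=P[160:195,205:240].reshape(-1,3);q=q[(q[:,2]>.05)&(q[:,2]<.1)];print("arbor pts",len(q),q.mean(0))
# cross: height .03-.045 within region
m=((z>.024)&(z<.046)).astype(np.uint8);m[:185]=0;m[215:]=0;m[:,:257]=0;m[:,288:]=0
m=cv2.morphologyEx(m,cv2.MORPH_OPEN,np.ones((2,2)))
n,l,s,c=cv2.connectedComponentsWithStats(m);i=1+np.argmax(s[1:,4]);print("cross",c[i],s[i])
k=max(cv2.findContours((l==i).astype(np.uint8),cv2.RETR_EXTERNAL,cv2.CHAIN_APPROX_NONE)[0],key=len)[:,0]
ww=cast(im,k,.030)[:,:2].astype(np.float32);print(cast(im,c[i],.034),cv2.minAreaRect(ww),cv2.minAreaRect(ww)[0])
e=cast(im,np.array([(290,328),(375,315),(320,272),(337,367)])/4.+[189.6,119.6],.027);print(e.round(4),e.mean(0),np.degrees(np.arctan2(*(e[2]-e[3])[[1,0]])),np.degrees(np.arctan2(*(e[0]-e[1])[[1,0]])))
bm=((hsv[...,0]<16)&(hsv[...,1]>100)).astype(np.uint8);bm[:225]=0;bm[300:]=0;bm[:,:285]=0;bm[:,385:]=0
bm=cv2.morphologyEx(bm,cv2.MORPH_OPEN,np.ones((3,3)))
k=max(cv2.findContours(bm,cv2.RETR_EXTERNAL,cv2.CHAIN_APPROX_NONE)[0],key=len)[:,0]
r=cv2.minAreaRect(k.astype(np.float32));bx=cv2.boxPoints(r);W=cast(im,bx,.028);print("tray",W.round(4).tolist(),W.mean(0),[np.linalg.norm(W[i]-W[i-1]) for i in range(4)], np.degrees(np.arctan2(*(W[1]-W[0])[[1,0]])))
E
```

```text
station [ 0.63400799 -0.08316755] 10.723974113644735 res mm [[0.5, -0.0], [0.0, 0.3], [0.4, 0.8], [-0.6, -2.0], [-0.3, 1.0]]
arbor [0.61167866 0.03473665]
sq [ 0.57225648 -0.17628442]
piv [ 0.61781811 -0.13203357]
arbor pts 39 [0.60946628 0.03487099 0.08073673]
cross [272.10969388 200.90306122] [260 189  25  25 392]
[[ 0.54155925 -0.09823992  0.034     ]] ((0.5418250560760498, -0.09821434319019318), (0.06236795336008072, 0.06288798153400421), 58.788082122802734) (0.5418250560760498, -0.09821434319019318)
[[ 0.5399 -0.072   0.027 ]
 [ 0.5497 -0.1285  0.027 ]
 [ 0.5779 -0.0914  0.027 ]
 [ 0.5145 -0.1036  0.027 ]] [ 0.54548563 -0.09887045  0.027     ] 10.898532009547283 99.88419759601376
tray [[0.4165, -0.1627, 0.028], [0.4596, -0.3422, 0.028], [0.3422, -0.3664, 0.028], [0.3004, -0.1895, 0.028]] [ 0.37965764 -0.26520014  0.028     ] [np.float64(0.11913721268768081), np.float64(0.1846335461349691), np.float64(0.11983359607414537), np.float64(0.18177845170724236)] -76.49619718761929
```

```bash
cat >> h.py <<'E'
def Q(deg):
    a=np.radians(deg+90)/2
    return [0,np.cos(a),np.sin(a),0]
YAW=10.7
def rep(tag=""):
    s=state();print(tag,"t",round(s["time"],1),"pos",s["ee_pos"].round(4),"F",s["ft_force"].round(1),"gap",round(s["finger_gap"]*1000,1))
    return s
E
python3 - <<'E'
from h import *
c=np.array([.542,-.098])
move_to([*c,.13],Q(YAW));rep("hover")
move_l([*c,.023],.12);rep("down")
close();rep("closed")
move_l([*c,.15],.15);rep("up")
hold(.1)
im=get_image("wrist");cv2.imwrite("pics/w1.png",im["frame"])
E
```

```text
hover t 2.9 pos [ 0.5422 -0.0973  0.1302] F [ 0.3  0.8 -0.1] gap 87.6
down t 4.0 pos [ 0.5426 -0.0981  0.024 ] F [0.9 0.5 0.2] gap 87.9
closed t 4.5 pos [ 0.5427 -0.0981  0.0237] F [ 2.5 -0.9  3. ] gap 63.9
up t 5.5 pos [ 0.5413 -0.0979  0.1484] F [-0.4 -0.2 -1.7] gap 63.4
```

View pics/w1.png

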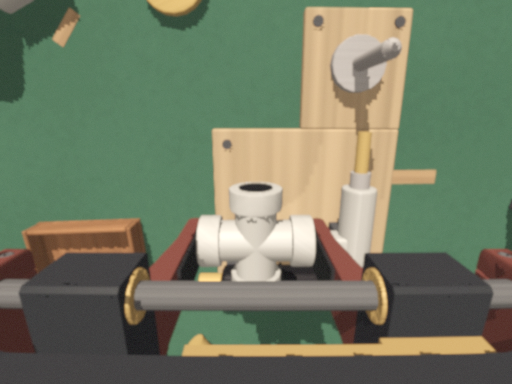

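```bash
python3 - <<'E'
from h import *
T=np.array([.380,-.265])
move_to([*T,.14],Q(-76.5));s=rep("over tray")
if s["finger_gap"]<.06: raise SystemExit("lost")
move_l([*T,.05],.15);s=rep()
if s["finger_gap"]<.06: close();rep("re")
move_l([*T,.019],.06);rep("low")
gripper_open();rep("open")
move_l([*T,.16],.2)
# view arbor: camera sits on +y side of the tool
R=np.array([[np.cos(np.radians(YAW)),-np.sin(np.radians(YAW))],[np.sin(np.radians(YAW)),np.cos(np.radians(YAW))]])
A=np.array([.6105,.0347])
v=A+R@[0,-.10]
move_to([*v,.20],Q(YAW));hold(.3);rep("view")
import pickle
im=get_image("wrist");cv2.imwrite("pics/w2.png",im["frame"]);pickle.dump(im,open("w2.pkl","wb"))
t=get_image("top");pickle.dump(t,open("top2.pkl","wb"))
a=cv2.resize(t["frame"][140:310,280:390],None,fx=3,fy=3);cv2.imwrite("pics/w2t.png",np.hstack([im["frame"],cv2.resize(a,(248,384))]))
V=np.array(im["view"]);print(-V[:3,:3].T@V[:3,3], -V[2,:3])
E
```

```text
over tray t 6.6 pos [ 0.3804 -0.2647  0.14  ] F [-0.2  0.1 -2.8] gap 63.8
 t 7.4 pos [ 0.3806 -0.2651  0.0508] F [-0.5 -0.3 -2.3] gap 63.7
low t 8.0 pos [ 0.3799 -0.265   0.0189] F [-0.3 -0.1 -1.5] gap 63.8
open t 8.6 pos [ 0.38   -0.265   0.0191] F [-1.  -0.3  0.1] gap 88.1
view t 11.0 pos [ 0.6288 -0.0644  0.2003] F [-1.  -0.3  0.6] gap 88.0
[0.6152288  0.00816149 0.35550769] [ 0.05143398 -0.267693   -0.96213045]
```

View pics/w2t.png

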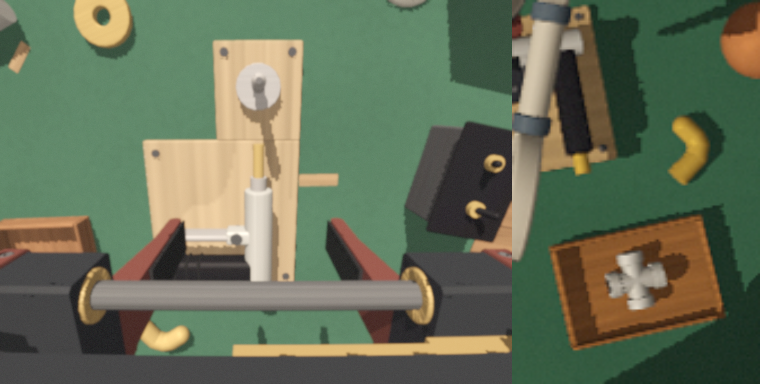

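```bash
python3 - <<'E'
from h import *
import pickle
for nm,(u0,u1,v0,v1) in dict(w2=(230,290,55,120),top=(205,242,158,192)).items():
    im=pickle.load(open(nm+".pkl","rb"));P=cloud(im);z=P[...,2]
    hsv=cv2.cvtColor(im["frame"],cv2.COLOR_BGR2HSV)
    B=np.zeros(z.shape,bool);B[v0:v1,u0:u1]=1
    m=(B&(hsv[...,1]<70)&(z>.015)).astype(np.uint8)
    k=max(cv2.findContours(m,cv2.RETR_EXTERNAL,cv2.CHAIN_APPROX_NONE)[0],key=len)[:,0]
    w=cast(im,k,.024)[:,:2].astype(np.float32);print(nm,"shoulder",cv2.minEnclosingCircle(w),cv2.fitEllipse(w))
    t=B&(z>.080)&(z<.1);vv,uu=np.where(t);
    if len(uu): print("top px",uu.mean(),vv.mean(),len(uu),z[t].max(),cast(im,[uu.mean(),vv.mean()],.090), P[t].mean(0))
    # board corners far end & others
    bm=(B&(z>.02)&(z<.028));print("disc z",np.median(z[bm]))
im=pickle.load(open("w2.pkl","rb"))
for p in [(.6105,.0347,.024)]: print(proj(im,p))
print("corners(50,170),(-50,170)",cast(im,[(302,40),(214,41)],.012))
E
```

```text
w2 shoulder ((0.6132779121398926, 0.034809064120054245), 0.025127852335572243) ((0.6131948232650757, 0.03470349311828613), (0.04827817156910896, 0.04873272031545639), 100.78860473632812)
top px 258.32272727272726 81.02727272727273 220 0.0969419171022237 [[0.61323955 0.03399296 0.09      ]] [0.61324946 0.03388933 0.09088367]
disc z 0.025167921006614476
top shoulder ((0.6119408011436462, 0.03463302180171013), 0.025088928639888763) ((0.6113371849060059, 0.03540746122598648), (0.046710334718227386, 0.0471620187163353), 102.6421890258789)
top px 220.88888888888889 170.4814814814815 27 0.09418729375150879 [[0.61054238 0.03525711 0.09      ]] [0.61075437 0.03535098 0.08877544]
disc z 0.023827593372136906
[[255.37559365  85.99911564]]
corners(50,170),(-50,170) [[0.65221799 0.09275848 0.012     ]
 [0.55652938 0.0737528  0.012     ]]
```

```bash
cat >> h.py <<'E'
c_,s_=np.cos(np.radians(YAW)),np.sin(np.radians(YAW))
R=np.array([[c_,-s_],[s_,c_]])
RINGS=dict(a=(62,.4293,.0778),b=(56,.5415,.2021),c=(50,.631,.2944),d=(44,.5065,.340),e=(38,.4227,.1957),f=(32,.3583,.3224))
def rings(im,z=.010):
    "all yellow round blobs: (dia mm, x, y)"
    hsv=cv2.cvtColor(im["frame"],cv2.COLOR_BGR2HSV)
    m=cv2.inRange(hsv,(13,110,50),(34,255,255));out=[]
    for k in cv2.findContours(m,cv2.RETR_EXTERNAL,cv2.CHAIN_APPROX_NONE)[0]:
        if len(k)<20: continue
        w=cast(im,k[:,0],z)[:,:2].astype(np.float32)
        e=cv2.fitEllipse(w);A=np.array(e[1])*1000
        if 25<A.min() and A.max()<70 and A.min()/A.max()>.88: out.append((A.mean(),*e[0]))
    return out
def find(im,p,rad=.08,dia=None):
    "ring nearest p (and of this diameter)"
    o=[r for r in rings(im) if np.hypot(r[1]-p[0],r[2]-p[1])<rad and (dia is None or -6<r[0]-dia<3)]
    return min(o,key=lambda r:np.hypot(r[1]-p[0],r[2]-p[1])) if o else None
def view(p):
    v=np.array(p)+R@[0,-.10]
    move_to([*v,.20],Q(YAW));hold(.25);return get_image("wrist")
E
python3 - <<'E'
from h import *
t=get_image("top");print("top",[np.round(r,4).tolist() for r in rings(t)])
d,x,y=RINGS["a"]
r=find(view((x,y)),(x,y));print("wrist",r);p=np.array(r[1:])
move_to([*p,.06],Q(YAW));move_l([*p,.010],.1);close();s1=rep("c1");gripper_open()
move_l([*p,.05],.15);move_to([*p,.05],Q(YAW+90));move_l([*p,.010],.1);close();s2=rep("c2");gripper_open()
move_l([*p,.05],.15)
q1=R.T@s1["ee_pos"][:2];q2=R.T@s2["ee_pos"][:2]
true=R@[q1[0],q2[1]];print("true",true, "alt",s2["ee_pos"][:2])
w=find(view(p),p);print("wrist",w);print("bias wrist mm station axes",R.T@(np.array(w[1:])-s2["ee_pos"][:2])*1000)
tt=find(get_image("top"),p);print("top",tt)
rep()
E
```

```text
top [[31.9906, 0.3583, 0.3227], [36.0082, 0.4225, 0.1955], [43.4074, 0.507, 0.3402], [54.4666, 0.5417, 0.2022], [49.441, 0.6309, 0.2944]]
wrist NoneTraceback (most recent call last):
  File "<stdin>", line 4, in <module>
TypeError: 'NoneType' object is not subscriptable
```

```bash
python3 - <<'E'
from h import *
rep()
im=get_image("wrist");print(proj(im,[.4293,.0778,.01]),rings(im))
hsv=cv2.cvtColor(im["frame"],cv2.COLOR_BGR2HSV)
m=cv2.inRange(hsv,(13,110,50),(34,255,255))
cv2.imwrite("pics/w3.png",np.hstack([im["frame"],cv2.cvtColor(m,cv2.COLOR_GRAY2BGR)])[:, :800])
u,v=proj(im,[.4293,.0778,.01])[0].astype(int);print(hsv[v-30:v+31:6,u-30:u+31:15].tolist())
E
```

```text
t 12.2 pos [ 0.4485 -0.0207  0.1997] F [ 0.1 -0.4 -0.3] gap 87.8
[[254.83735058  87.48987335]] []
[[[66, 74, 144], [66, 69, 145], [62, 66, 144], [67, 73, 144], [67, 70, 143]], [[65, 71, 143], [54, 62, 149], [20, 110, 248], [23, 94, 199], [66, 71, 143]], [[66, 72, 145], [21, 108, 250], [20, 107, 247], [21, 110, 244], [67, 72, 145]], [[66, 74, 145], [20, 110, 247], [20, 111, 242], [21, 110, 244], [67, 74, 144]], [[68, 73, 140], [20, 110, 243], [49, 65, 86], [21, 112, 239], [67, 71, 143]], [[66, 72, 145], [21, 109, 245], [67, 79, 84], [21, 111, 242], [63, 65, 142]], [[67, 74, 142], [21, 112, 241], [67, 73, 136], [21, 111, 242], [66, 70, 145]], [[65, 73, 144], [20, 112, 240], [20, 109, 246], [20, 112, 240], [68, 72, 142]], [[66, 71, 143], [20, 112, 239], [20, 111, 241], [20, 112, 240], [67, 75, 140]], [[66, 71, 143], [37, 70, 98], [20, 112, 240], [20, 122, 172], [67, 73, 143]], [[67, 73, 143], [67, 75, 136], [54, 60, 89], [67, 69, 85], [67, 73, 143]]]
```

View pics/w3.png

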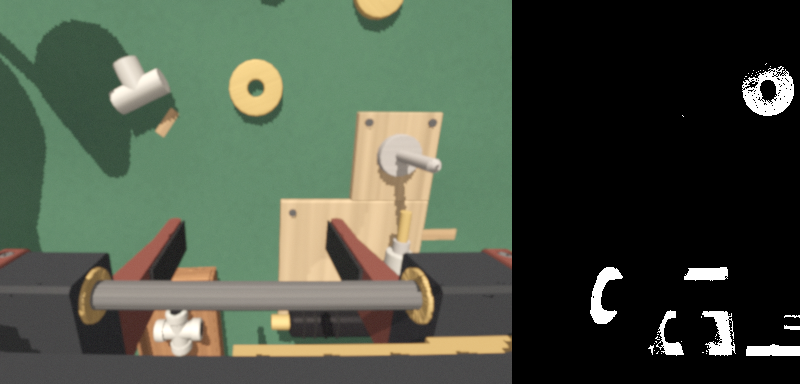

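```bash
sed -i 's/(13,110,50),(34/(12,85,40),(34/' h.py; python3 - <<'E'
from h import *
d,x,y=RINGS["a"]
r=find(view((x,y)),(x,y));print("wrist",r);p=np.array(r[1:])
move_to([*p,.06],Q(YAW));move_l([*p,.010],.1);close();s1=rep("c1");gripper_open()
move_l([*p,.05],.15);move_to([*p,.05],Q(YAW+90));move_l([*p,.010],.1);close();s2=rep("c2");gripper_open()
move_l([*p,.05],.15)
q1=R.T@s1["ee_pos"][:2];q2=R.T@s2["ee_pos"][:2]
true=R@[q1[0],q2[1]];print("true",true, "alt",s2["ee_pos"][:2])
w=find(view(p),p);print("wrist",w);print("bias wrist mm station axes",R.T@(np.array(w[1:])-true)*1000)
tt=find(get_image("top"),p);print("top",tt)
rep()
E
```

```text
wrist (np.float64(61.74062564969063), 0.4301108419895172, 0.07727404683828354)
c1 t 14.8 pos [0.4302 0.0773 0.0102] F [-0.4 -0.2  1.8] gap 60.4
c2 t 18.4 pos [0.4301 0.0774 0.0101] F [-0.2  1.3 -0.3] gap 61.7
true [0.43016385 0.07739808] alt [0.43014416 0.07739436]
wrist (np.float64(61.720628291368484), 0.43077948689460754, 0.07637713104486465)
bias wrist mm station axes [ 0.41537336 -1.11750258]
top None
 t 21.0 pos [ 0.4486 -0.0208  0.1998] F [ 0.6 -0.2  0.2] gap 87.8
```

```bash
cat >> h.py <<'E'
BIAS=R@[.0004,-.0011]
ARB=np.array([.6125,.0353])
def locate(n):
    d,x,y=RINGS[n]
    r=find(view((x,y)),(x,y),.08,d)
    if r is None: print("not seen",n);return None
    if np.hypot(r[1]-x,r[2]-y)>.008: print("moved",r);r=find(view(r[1:]),r[1:],.03,d)
    print(n,np.round(r,4));return np.array(r[1:])-BIAS
def pick(n,p,off=0.):
    d=RINGS[n][0]
    move_to([*p,.06],Q(YAW));move_l([*p,.010],.1);close()
    s=rep("grip "+n);move_l([*p,.13],.25);s=rep("lift")
    return abs(s["finger_gap"]*1000-d)<4
def place(n,k,arb=None):
    "thread ring n as k-th on the arbor (k=0 lowest)"
    d=RINGS[n][0];arb=ARB if arb is None else arb;zf=.034+.010*k
    move_to([*arb,.135],Q(YAW));hold(.2);s=rep("over arbor");f0=s["ft_force"]
    if abs(s["finger_gap"]*1000-d)>4: print("GRIP LOST");return False
    for z in [.116,.110,.105,.100,.095,.085]+[zf+.010,zf+.003,zf+.001]:
        if z>s["ee_pos"][2]: continue
        move_l([*arb,z],.08);s=state();f=s["ft_force"]-f0
        if abs(s["finger_gap"]*1000-d)>4: print("slack",s["finger_gap"]);close()
        if np.abs(f).max()>4: rep("contact z%.3f"%z)
        if np.abs(f).max()>12: print("STOP");return False
    s=rep("seated");gripper_open();move_l([*arb,.15],.2);return True
E
python3 - <<'E'
from h import *
p=np.array([.4301,.0774])
print(pick("a",p) and place("a",0))
im=view(ARB);cv2.imwrite("pics/w4.png",im["frame"][:260]);rep()
print(rings(im,.034))
E
```

```text
grip a t 22.9 pos [0.4302 0.0775 0.0103] F [-0.5 -0.7  1.1] gap 60.0
lift t 23.5 pos [0.4295 0.0773 0.1283] F [-0.3 -0.5 -1.9] gap 60.1
over arbor t 24.5 pos [0.6117 0.0359 0.1357] F [ 0.4  0.3 -2.2] gap 59.9
seated t 27.3 pos [0.6125 0.0353 0.035 ] F [ 0.9  0.4 -2.5] gap 60.3
True
 t 29.5 pos [ 0.6308 -0.0618  0.1991] F [ 0.7  0.2 -0.1] gap 88.0
[]
```

View pics/w4.png

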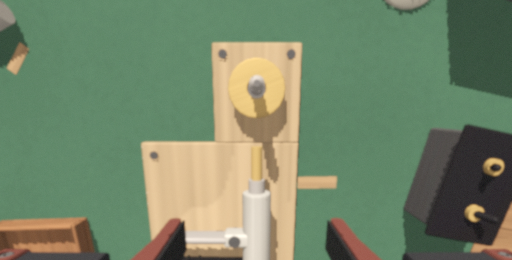

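```bash
python3 - <<'E'
from h import *
for k,n in enumerate("bcdef",1):
    p=locate(n)
    if p is None: break
    if not(pick(n,p) and place(n,k)): print("FAIL",n);break
rep()
E
```

```text
b [55.6826  0.543   0.2022]
grip b t 32.6 pos [0.5425 0.2033 0.0101] F [0.3 0.7 0.7] gap 55.6
lift t 33.2 pos [0.5419 0.2031 0.1284] F [ 0.4 -0.3 -2.7] gap 55.2
over arbor t 34.1 pos [0.6121 0.0372 0.1349] F [ 0.3  0.6 -2. ] gap 55.6
seated t 36.8 pos [0.6125 0.0353 0.045 ] F [-0.  -0.3 -0.8] gap 55.3
c [49.5188  0.6326  0.2948]
grip c t 41.3 pos [0.6321 0.2958 0.01  ] F [ 1.   0.2 -0.4] gap 49.1
lift t 41.9 pos [0.6316 0.2956 0.1284] F [ 0.2 -0.4 -2.5] gap 49.1
over arbor t 43.2 pos [0.6126 0.0367 0.1348] F [-0.5  0.6 -1.7] gap 48.8
seated t 45.7 pos [0.6125 0.0353 0.0551] F [-0.4 -0.3 -1.6] gap 49.1
moved (np.float64(43.5292087495327), 0.535930871963501, 0.3139847218990326)
d [43.6475  0.5361  0.314 ]
grip d t 51.1 pos [0.5355 0.3151 0.01  ] F [0.7 0.9 0.5] gap 43.2
lift t 51.7 pos [0.535  0.3148 0.1285] F [-0.2 -0.1 -2.3] gap 43.0
over arbor t 53.0 pos [0.6124 0.0368 0.1349] F [ 1.   0.4 -2. ] gap 43.3
seated t 55.5 pos [0.6125 0.0353 0.065 ] F [ 0.3  0.3 -1.9] gap 42.9
e [37.4993  0.4238  0.1955]
grip e t 60.2 pos [0.4231 0.1965 0.01  ] F [-0.3 -0.4 -1.6] gap 35.9
lift t 60.8 pos [0.4228 0.1963 0.1286] F [ 0.3 -0.1 -0.5] gap 36.0
over arbor t 62.0 pos [0.612  0.0367 0.1356] F [ 0.6 -0.4 -1.1] gap 36.0
seated t 64.2 pos [0.6125 0.0353 0.075 ] F [ 0.3  0.2 -1. ] gap 35.9
f [31.6007  0.3591  0.3231]
grip f t 69.4 pos [0.3585 0.3241 0.01  ] F [ 1.3 -0.4  0.1] gap 31.6
lift t 70.0 pos [0.3582 0.3238 0.1287] F [-0.1  0.4 -1.1] gap 31.2
over arbor t 71.6 pos [0.6123 0.0365 0.1353] F [ 0.1  0.7 -0.7] gap 31.4
seated t 73.3 pos [0.6122 0.0353 0.0844] F [ 0.   0.4 -0. ] gap 31.2
 t 74.8 pos [0.6127 0.0353 0.15  ] F [-0.1 -0.5 -0.4] gap 87.7
```

```bash
python3 - <<'E'
from h import *
v=ARB+R@[0,-.10];  im=view(ARB);sc=get_image("scene")
P=cloud(im);z=P[...,2];hsv=cv2.cvtColor(im["frame"],cv2.COLOR_BGR2HSV)
y=cv2.inRange(hsv,(12,85,40),(34,255,255))>0
u,w=proj(im,[*ARB,.06])[0].astype(int)
for k,dia in enumerate((62,56,50,44,38,32)):
    zz=.034+.01*k; rr=dia/2000-.0015; r=np.hypot(P[...,0]-.6131,P[...,1]-.0345)
    m=y&(r<rr)&(r>rr-.002)&(abs(z-zz)<.006);print("abcdef"[k],m.sum(),"z mm",(1000*np.percentile(z[m],[5,50,95])).round(1) if m.any() else None,"exp",zz*1000)
a=cv2.resize(im["frame"][max(0,w-75):w+75,u-75:u+75],(400,400));
su,sv=proj(sc,[*ARB,.05])[0].astype(int)
b=cv2.resize(sc["frame"][sv-30:sv+30,su-30:su+30],(400,400),interpolation=cv2.INTER_CUBIC)
cv2.imwrite("pics/st2.png",np.hstack([a,b]))
E
```

```text
a 175 z mm [33.9 35.  36.2] exp 34.0
b 180 z mm [43.7 44.9 46.4] exp 44.00000000000001
c 167 z mm [53.7 55.1 56.3] exp 54.00000000000001
d 162 z mm [63.9 65.  66.4] exp 64.0
e 156 z mm [73.9 75.1 76.2] exp 74.00000000000001
f 218 z mm [83.8 85.1 86.3] exp 84.0
```

View pics/st2.png

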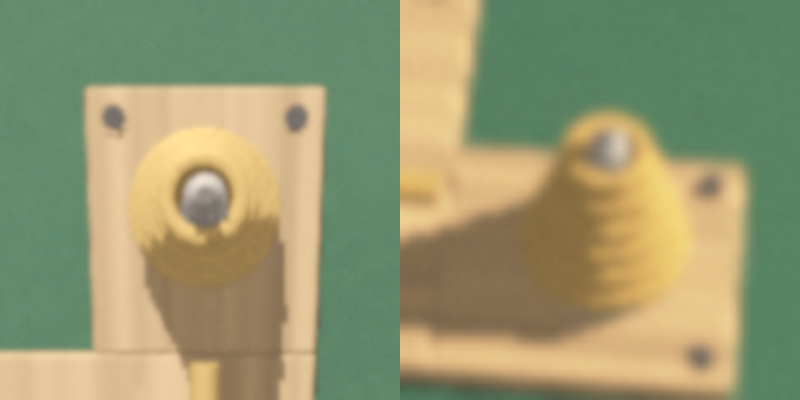

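```bash
python3 - <<'E'
from h import *
import pickle
t=ARB-R@[0,.12];S=lambda x,y:t+R@[x,y]
print(t,S(-.078,-.08))
q=Q(YAW-90)
move_to([*S(-.078,-.077),.16],q);rep("above")
move_l([*S(-.078,-.077),.085],.15);rep()
move_l([*S(-.078,-.077),.041],.05);rep("down")
move_l([*S(-.078,-.082),.041],.05);hold(.2);rep("slid")
pickle.dump(get_image("wrist"),open("o.pkl","wb"))
close();rep("squeezed");hold(.3);s=rep()
print("station TCP",R.T@(s["ee_pos"][:2]-t))
im=get_image("wrist");pickle.dump(im,open("q.pkl","wb"));sc=get_image("scene")
hold(.9);rep("held")
u,v=proj(sc,[*S(-.07,-.07),.06])[0].astype(int)
b=cv2.resize(sc["frame"][v-32:v+32,u-32:u+32],(384,384),interpolation=cv2.INTER_CUBIC)
cv2.imwrite("pics/sq.png",np.hstack([im["frame"][:,100:420],b]))
E
```

```text
[ 0.63477999 -0.08261354] [ 0.57298952 -0.17570456]
above t 76.9 pos [ 0.5726 -0.1725  0.1602] F [-0.1 -0.1 -0.8] gap 87.5
 t 77.5 pos [ 0.5728 -0.1727  0.0858] F [-0.9  0.2 -0.4] gap 87.8
down t 78.5 pos [ 0.5727 -0.1729  0.0415] F [1.1 0.7 0.2] gap 87.9
slid t 79.0 pos [ 0.5734 -0.1777  0.041 ] F [-0.7  0.3  0.3] gap 88.2
squeezed t 79.7 pos [ 0.5735 -0.1759  0.0407] F [ 0.3  6.6 -0.6] gap 50.0
 t 80.0 pos [ 0.5735 -0.1759  0.0408] F [-0.4  6.7  0.3] gap 49.6
station TCP [-0.07752293 -0.08027368]
held t 81.0 pos [ 0.5735 -0.1759  0.0408] F [ 0.3  6.  -0.4] gap 49.6
```

View pics/sq.png

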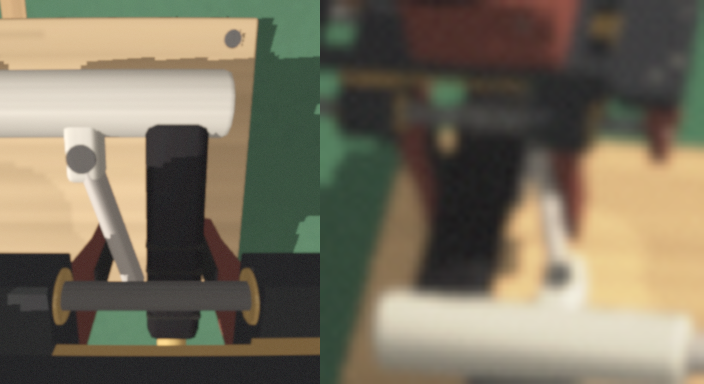

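```bash
python3 - <<'E'
from h import *
import pickle
t=ARB-R@[0,.12]
for n in "oq":
    im=pickle.load(open(n+".pkl","rb"));P=cloud(im)
    L=(P-[*t,0])[...,:2]@R;z=P[...,2];hsv=cv2.cvtColor(im["frame"],cv2.COLOR_BGR2HSV)
    m=(abs(z-.064)<.006)&(hsv[...,1]<60)&(hsv[...,2]>110)&(L[...,0]<-.038)&(L[...,0]>-.11)&(L[...,1]>-.074)&(L[...,1]<-.03)
    q=L[m];xs=np.arange(-.07,-.038,.003);mid=[]
    for x in xs:
        w=q[abs(q[:,0]-x)<.0015,1]
        if len(w)>3: mid.append((x,(w.min()+w.max())/2))
    mid=np.array(mid);a=np.polyfit(mid[:,0],mid[:,1],1);print(n,m.sum(),"angle",np.arctan(a[0]).round(3),"y at pivot",np.polyval(a,-.025),len(mid))
E
```

```text
o 1551 angle 0.012 y at pivot -0.045603746542650064 11
q 1689 angle 0.302 y at pivot -0.04628207209216655 11
```

```bash
cat >> h.py <<'E'
T0=ARB-R@[0,.12]
S=lambda x,y:T0+R@[x,y]
def trig(im):
    P=cloud(im);L=(P-[*T0,0])[...,:2]@R;z=P[...,2];hsv=cv2.cvtColor(im["frame"],cv2.COLOR_BGR2HSV)
    m=(abs(z-.064)<.006)&(hsv[...,1]<60)&(hsv[...,2]>110)&(L[...,0]<-.038)&(L[...,0]>-.11)&(L[...,1]>-.074)&(L[...,1]<-.03)
    q=L[m];mid=[]
    for x in np.arange(-.07,-.038,.003):
        w=q[abs(q[:,0]-x)<.0015,1]
        if len(w)>3: mid.append((x,(w.min()+w.max())/2))
    return np.arctan(np.polyfit(*np.array(mid).T,1)[0]).round(3)
E
python3 - <<'E'
from h import *
def press(y):
    move_l([*S(-.078,y),.041],.02);hold(.3);s=rep("push");print("TCP",(R.T@(s["ee_pos"][:2]-T0)).round(4),"trig",trig(get_image("wrist")))
press(-.084);hold(1.2)
gripper_open();hold(.6);rep("open");print("trig",trig(get_image("wrist")))
move_l([*S(-.078,-.083),.041],.02);hold(.2)
close();hold(.4);rep("squeeze 2");print("trig",trig(get_image("wrist")))
hold(1.5);s=rep("held");print("trig",trig(get_image("wrist")))
E
```

```text
push t 81.6 pos [ 0.5735 -0.1759  0.0408] F [-3.8 13.1  2.8] gap 49.6
TCP [-0.0776 -0.0803] trig 0.306
open t 84.2 pos [ 0.5737 -0.1796  0.041 ] F [ 0.5  0.3 -0.2] gap 88.0
trig 0.012
squeeze 2 t 85.8 pos [ 0.5737 -0.1758  0.0408] F [-0.1  9.3  0.6] gap 49.5
trig 0.299
held t 87.3 pos [ 0.5737 -0.1758  0.0408] F [-0.3 10.   0.7] gap 49.6
trig 0.306
```

```bash
python3 - <<'E'
from h import *
g=[]
for _ in range(12): hold(.1);g.append(state()["finger_gap"])
print(np.min(g),np.max(g))
gripper_open();hold(.6);rep("open");print("trig",trig(get_image("wrist")))
move_l([*S(-.078,-.078),.041],.05);move_l([*S(-.078,-.078),.17],.15)
move_to([.36,.12,.25],Q(30));hold(.5);rep("away")
t=get_image("top");sc=get_image("scene")
cv2.imwrite("pics/end.png",np.hstack([cv2.resize(t["frame"][100:310,180:400],(400,382)),cv2.resize(sc["frame"][110:310,80:300],(400,382))]))
P=cloud(t);r=np.hypot(P[...,0]-ARB[0],P[...,1]-ARB[1]);print("stack top z",P[...,2][r<.016].max())
E
```

```text
0.04931303524624189 0.04990303450223638
open t 89.9 pos [ 0.5736 -0.1787  0.041 ] F [-0.  -0.1 -0.1] gap 88.0
trig 0.017
away t 93.1 pos [0.3601 0.1199 0.2499] F [-0.2  0.7 -0.5] gap 87.5
stack top z 0.09577900831986005
```

View pics/end.png

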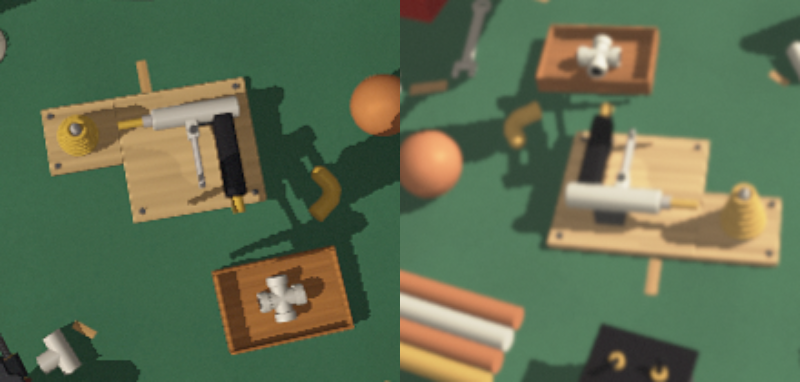

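The picture shows the cross in the tray (at 283,298), the rings as a tidy cone on the arbor (at 77,133), and the trigger out. The float ball and the elbow are where they started. I'm handing the job in.

```bash
python3 -c "
from bench import *
job_done();print(state()['time'])"
```

```text
the job is handed in; nothing more can be done
the job is handed in; nothing more can be done
```

The job is done and handed in at about 93 s of the 210 s allowed; no verdict was reported.

- **Cross:** I gripped it end to end, moved it clear of the trigger and set it down in the tray. The last picture shows it lying there.
- **Rings:** All six were present and are on the arbor in order, 62 mm at the bottom to 32 mm at the top. ring_d had been knocked about 4 cm aside, so I located it again before picking it. Depth readings before the squeezes put each ring's top within about 1 mm of where it should be, so the stack was flat. The rings were still on the arbor afterwards, as a stepped cone.
- **Trigger:** I squeezed it twice, for about 3–4 s and about 3 s. It measured 0.30–0.31 rad each time, against a stop at 0.30, and read 0.01–0.02 rad (out) after each release.
- **Disagreement:** The finger gap read 49.6 mm when squeezed, not the stated 47 mm or so. I put this down to the 20 mm wide pad meeting the slanted trigger at its edge. Pushing a further 2 mm did not move the trigger, so I took it to be at its stop.
- **Bystanders:** I touched none of them. The last picture shows the elbow and the float ball in place. The escutcheon was outside that picture, and I did not check it separately.

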